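# Start the annealing oven from its bench control box

### The arm

A 7-joint arm with a two-finger parallel gripper is mounted at the origin on the work surface. World frame = base frame: x ahead of the robot, y to its left, z up, the work surface at z = 0. Lengths are in mm, angles in rad, forces in N, time in s.
With the tool pointing down it reaches from about 350 to 900 mm from the base axis. Payload 19.9 kg.
Tool frame: the origin (TCP) lies on the centre line of the jaws, within the pads' length; the fingertips stand 11 mm ahead of it and the grasp point (between the pads) lies 8 mm behind it (bot.tcp_to_tips is the distance from the TCP to the fingertips, in mm); z points along the fingers, y is the line along which they close (so a half turn about z gives the same grasp; the last joint's range is limited). The gripper opens to 85 mm and grips with 20 to 120 N. Pads are 22 mm wide; open, the fingers measure 114 mm over their backs; the gripper's body (76 mm by 85 mm) begins 54 mm behind the grasp point. The pads swing forward as they close: fully open they stand 13 mm farther back than shut.
Start: joints at [-1.325, 0.417, -0.01, 1.614, 0.005, 1.111, -0.053], TCP at [177.392, 599.278, 242.26] pointing down, gripper open.
Joint ranges: [-2.81, 2.81], [-0.39, 2.02], [-1.27, 1.25], [0.06, 2.57], [-1.19, 4.33], [0.19, 2], [-2.82, 2.82]. Speed limits (rad/s): [1.89, 1.89, 2.39, 2.39, 3.01, 3.01, 3.01].

### API

Orientations are given as [roll, pitch, yaw] about the fixed x, y, z axes, in that order (R = Rz(yaw) Ry(pitch) Rx(roll)).
In Python, from workcell import bot gives the robot as it stands. The module is installed in compiled form; this text tells all that it offers.
- The arm moves only by the tool servo_tool, never from a script. Its argument "increments" is a list of rows, each a list of 4 numbers: the shift along the tool's x, y, z in mm, then the turn about the tool's z in degrees. In form: [[x, y, z, turn], ...]. A call has exactly 8 rows; each row shifts and turns the commanded pose from where the row before left it, along the tool's axes as they then stand; what a row does not reach is not made up. A row lasts 1/10 s, in which the tool goes at most 50 mm and 8.59 degrees, less where a joint would pass 70% of its speed; a pose out of reach is approached as far as the arm can. A call is refused whole if a number of a shift passes 50 or a number of a turn 8.59, either way. A call with a gripper value outside its range is refused whole. "hand" is the opening, from 0 (shut) to 1 (fully open), set as the call begins (left out, the last holds). The fingers move at their own pace and stop on an object; "squeeze" is the grip in N (left out, the last holds). Time passes only in rows, so rows that do not move let the fingers close, or fill a call up. It gives the time, the measured TCP pose, the force, the opening and the grip force at its end, in the units of the state.
- bot.observe(): the state, without advancing time (a new reading comes with each control period).
- bot.get_image(name): name is "scene" or "side" or "wrist"; returns a dict with "image" (480x640x3 uint8, red, green, blue), "fx", "fy", "cx", "cy" (pixels), "k1" (the pictures are not rectified: a ray, as slopes to the right and down, at radius r is drawn at 1 + k1 r^2 times it, then the intrinsics apply), "rvec" (rotation vector, rad) and "tvec" (3), from world to camera coordinates, as OpenCV has them. Camera axes: x right, y down, z forward; pixel columns grow to the right and rows downward; lengths in mm; the calibration is good to about 2 mm. A picture is of the moment at which its call begins. There is no depth.
- bot.job_done(): hands the job in; it is judged then, once.
Trained networks look in a picture, given as the dict that the camera call returned (one of the last four; its "shot" number tells which), for a name from the list of things; names that differ only in an ending like _2 or _b are one class to them, and where a whole thing is asked for, a point or a joint stands for the part that bears it (a point fixed in the world has none). Each returns a list of dicts, best first, with "score" (0 to 1); they miss things now and then, are a little off and sometimes report something else, mostly with a low value. They report only what shows in the picture. A call takes as long as a camera call.
- bot.cut_out(query, picture): "region" (480x640 bool, what is visible of it) and "point" ([column, row] in pixels, amid what is visible of it).
The state is a dict: "t": time; "joints": joint angles; "joint_vel": joint speeds; "joint_torque": joint torques, N m; "eef_pos": TCP position; "eef_rot": TCP orientation; "wrist_force": force on the tool from outside, world axes, zero at the start; "ft_torque": the same for the moment, N m; "gripper_width": opening from 0.0 (shut) to 1.0 (fully open); "finger_force": force on a finger pad.
Only numpy, scipy, OpenCV 4.12 (cv2) and the standard library are available. Lean on these libraries where they do the work, as an engineer would, in place of code of your own. Each camera call takes 0.05 s, during which the arm holds its last target. There are 200 camera calls.

### The job

Start the annealing oven in the glass workshop by pushing its controls with the fingers: tip the black rocker switch fully over to the side with the white dot, then push the blue fan key fully in (it stays in), and only then press the green heat button fully down, keep it down for two seconds and let it come back up. Do not press the red stop button at any time, and leave the glass, the wax, the jacks and the wooden block standing or lying as they are; nothing is to be picked up.

Things in the scene. Friction and masses are not known exactly. Their poses are not given: they have to be found in the camera images.
- console: grey control box bolted to the bench, 170 x 370 x 70 mm (x, y, z). Origin: centre of its underside; x points away from the robot, z up; flat top 70 mm above the bench. Four controls stand in a row along its y axis, 15 mm to the -x side of its middle, 84 mm apart; their order changes from run to run. The dark display and three small amber lamps are dummies.
- rocker_on (a point): centre of the white-dot (ON) face of the black rocker, 22 mm from the pivot, on the surface. The rocker is a shallow V, 32 mm wide, two faces 34 mm long meeting at the pivot, which runs along console y, in an 80 x 44 mm steel frame. The dot face is on the far side (console +x). When on, it lies level 20 mm above the console top (90 mm above the bench); when off, this point is 8.5 mm higher.
- rocker (a joint): rocker angle, rad: 0 = off (dot end up), 0.4 = fully on (dot face down and level). It starts between 0 and 0.08 and stays where it is left; pushing down on the dot face turns it, with about 3 to 5 N.
- fan_top (a point): centre of the top of the blue fan key, a round blue plunger 36 mm across in a black collar (52 mm across, 12 mm high). Its top is 23 mm above the console top when out, 16 mm when fully in.
- fan (a joint): travel of the blue fan key, m: 0 = out, 0.007 = fully in. Friction holds it wherever it is left (it takes about 4 N to push); it starts out.
- heat_top (a point): centre of the top of the green heat button, a round green plunger 36 mm across in a black collar (52 mm across, 12 mm high). Its top is 23 mm above the console top when up, 16 mm when fully down.
- heat (a joint): travel of the green heat button, m: 0 = up, 0.007 = fully down. A spring returns it; it begins to move at about 2 N and is fully down at 6 N.
- stop_top (a point): centre of the top of the red stop button, a round red plunger 36 mm across in a yellow collar (52 mm across, 12 mm high), top 23 mm above the console top. Not to be pressed.
- stop (a joint): travel of the red stop button, m: 0 = up, 0.007 = down; a spring returns it. Must stay up.
- tumbler: loose green glass tumbler, 72 mm across the rim, 95 mm tall, standing on the bench beside one end of the console. Origin: centre of its underside. To be left alone.
- wax: loose round ochre cake of beeswax, 72 mm across, 35 mm high, on the bench beside the other end of the console. Origin: centre of its underside. To be left alone.
- jacks: loose pair of glassmaker's jacks (big steel tweezers with pale wooden ends) lying flat on the bench between the robot and the console, 222 x 60 x 12 mm, its length along its own x. Origin: centre of its underside. To be left alone.
- block: loose pale wooden block with a round dark hollow painted on top, 60 x 90 x 50 mm, on the bench behind the console as seen from the robot. Origin: centre of its underside. To be left alone.

How it is judged:
By the outcome, as a careful person would: the job done as asked, in the order asked, and still so for the second after the job is handed in, with the robot touching nothing.
It also fails if it takes over 50 s, if anything falls off the work surface, if the arm or the gripper's body presses on something with over 40 N, if the wrist force passes 120 N, or if a joint passes its speed limit or range.

## Working session

There is one attempt and no reset: what is moved stays moved. The work goes in short steps, Python scripts to look and compute and a tool call to move; the robot and the scene stay as the last step left them, time stands still between calls to the robot, and variables do not carry over. Pictures are saved under pics/ and viewed, at most 10 in all, crops included, and the job is handed in when it is done.

Besides the shell and the picture viewer there is one more tool, called after ">>>" as name(argument=value, ...), one argument or row to a line, values as JSON. servo_tool: Moves the arm, as the interface text tells. Its arguments: {"type":"object","properties":{"increments":{"type":"array","items":{"type":"array","items":{"type":"number"}}},"hand":{"type":"number"},"squeeze":{"type":"number"}},"required":["increments"]}

```bash
mkdir -p pics
cat > h.py <<'E'
import numpy as np, cv2
from workcell import bot
from scipy.optimize import least_squares
def cam(p):
    R=cv2.Rodrigues(np.array(p["rvec"],float))[0]; return R,np.array(p["tvec"],float)
def ray(p,uv):
    R,t=cam(p); d=np.array([(uv[0]-p["cx"])/p["fx"],(uv[1]-p["cy"])/p["fy"]]); s=d.copy()
    for _ in range(20): s=d/(1+p["k1"]*(s@s))
    v=R.T@np.array([s[0],s[1],1]); return -R.T@t, v/np.linalg.norm(v)
def onz(p,uv,z):
    c,v=ray(p,uv); return c+v*(z-c[2])/v[2]
def proj(p,X):
    R,t=cam(p); q=R@np.array(X,float)+t; s=q[:2]/q[2]; s=s*(1+p["k1"]*(s@s))
    return np.array([s[0]*p["fx"]+p["cx"],s[1]*p["fy"]+p["cy"]])
def tri(rs):
    A=0;b=0
    for c,v in rs:
        M=np.eye(3)-np.outer(v,v);A=A+M;b=b+M@c
    return np.linalg.solve(A,b)
E
python3 - <<'E'
from h import *
P={n:bot.get_image(n) for n in("scene","side")}
for n,p in P.items(): cv2.imwrite(f"pics/{n}0.png",p["image"][:,:,::-1])
for q,z in(("rocker_on",98),("fan_top",93),("heat_top",93),("stop_top",93),("console",70),("tumbler",50),("wax",35),("jacks",6),("block",50)):
    rs=[]
    for n,p in P.items():
        for d in bot.cut_out(q,p)[:2]:
            print(q,n,round(d["score"],2),np.round(d["point"]),d["region"].sum(),onz(p,d["point"],z).round())
        d=bot.cut_out(q,p)
        if d: rs.append(ray(p,d[0]["point"]))
    if len(rs)>1: print("  tri",tri(rs).round(1))
o=bot.observe();print(o["eef_pos"],o["eef_rot"],o["t"],bot.tcp_to_tips)
E
```

```text
rocker_on scene 0.8 [348. 214.] 401 [525.  74.  98.]
rocker_on side 0.55 [288. 239.] 631 [519.  60.  98.]
  tri [520.5  72.5  91. ]
fan_top scene 0.6 [207. 230.] 278 [ 563. -182.   93.]
fan_top side 0.55 [364. 336.] 480 [ 557. -179.   93.]
  tri [ 558.6 -180.8   91.7]
heat_top scene 0.78 [255. 224.] 273 [548. -97.  93.]
heat_top side 0.63 [334. 300.] 442 [ 543. -100.   93.]
  tri [544.2 -97.4  89.9]
stop_top scene 0.76 [304. 220.] 258 [536.  -8.  93.]
stop_top scene 0.61 [255. 224.] 263 [549. -96.  93.]
stop_top side 0.84 [311. 270.] 345 [532. -25.  93.]
  tri [533.4 -11.5  85.8]
console scene 0.81 [282. 256.] 15426 [606. -45.  70.]
tumbler scene 0.69 [421. 212.] 1821 [467. 222.  50.]
tumbler side 0.9 [254. 212.] 1621 [496. 234.  50.]
tumbler side 0.49 [333. 300.] 454 [558. -55.  50.]
  tri [490.2 214.2  66.4]
wax scene 0.82 [145. 285.] 1203 [ 646. -293.   35.]
wax scene 0.63 [279. 256.] 16090 [574. -54.  35.]
wax side 0.8 [451. 433.] 2634 [ 619. -316.   35.]
  tri [ 629.6 -304.5   13.5]
jacks scene 0.93 [308. 195.] 637 [362.  -9.   6.]
jacks side 0.78 [213. 336.] 1609 [369. -30.   6.]
  tri [365.4 -14.    0. ]
block scene 0.69 [240. 327.] 2385 [ 741. -102.   50.]
block side 0.55 [446. 308.] 2792 [ 717. -129.   50.]
  tri [ 729.4 -108.4   29.4]
[177.36324939 599.28111991 242.2670254 ] [-3.14151710e+00  2.28522178e-05  2.85385957e+00] 1.9 11.0
```

View pics/scene0.png

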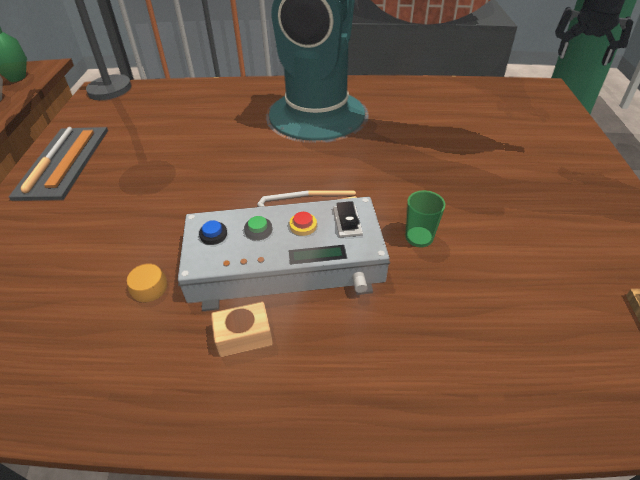

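View pics/side0.png

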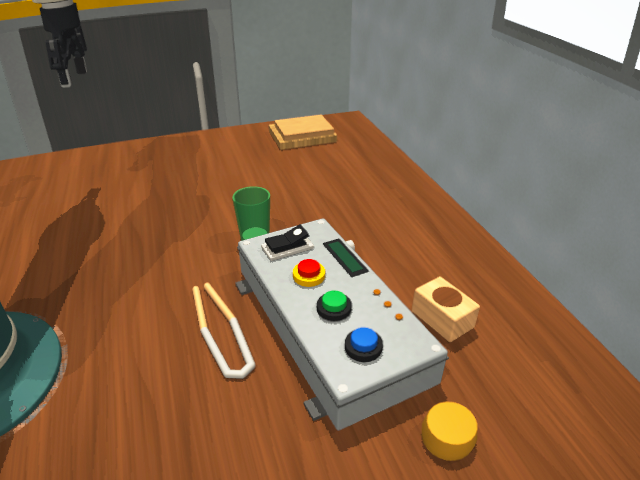

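The scene view shows, along the row, blue (212,230), green (257,225), red (303,221) and the rocker (348,215) with its white dot on the far side. The side view agrees: blue (364,340), green (334,300), red (309,270), rocker (287,240). Console yaw is about 0.148. I'm moving toward the rocker with the fingers shut.

>>> servo_tool(
  increments=[
    [-38, -31, 0, 0],
    [-38, -31, 0, 0],
    [-38, -31, 0, 0],
    [-38, -31, 0, 0],
    [-38, -31, 0, 0],
    [-38, -31, 0, 0],
    [-38, -31, 0, 0],
    [-38, -31, 0, 0],
  ],
  hand=0,
)

```text
t: 2.7
eef_pos: [399.3, 273.4, 242.6]
eef_rot: [3.141, 0.0, 2.854]
wrist_force: [0.4, 0.5, 0.2]
gripper_width: -0.001
finger_force: 0.0
```

>>> servo_tool(
  increments=[
    [-38, -31, 0, 0],
    [-38, -31, 0, 0],
    [-38, -31, 0, 0],
    [-38, -31, 0, 0],
    [0, 0, 0, -8],
    [0, 0, 0, -8],
    [0, 0, 0, -8.5],
    [0, 0, 0, 0],
  ],
)

```text
t: 3.5
eef_pos: [509.1, 113.1, 242.4]
eef_rot: [3.142, 0.0, -2.999]
wrist_force: [-0.5, -0.6, -0.0]
gripper_width: 0.001
finger_force: 0.0
```

```bash
cat > m.py <<'E'
from h import *
import sys
tag=sys.argv[1]
o=bot.observe();print(o["t"],o["eef_pos"].round(1) if hasattr(o["eef_pos"],'round') else o["eef_pos"],o["eef_rot"],o["gripper_width"],o["wrist_force"])
p=bot.get_image("wrist");cv2.imwrite(f"pics/w{tag}.png",p["image"][:,:,::-1])
for q,z in(("rocker_on",98),("fan_top",93),("heat_top",93),("stop_top",93)):
    for d in bot.cut_out(q,p)[:2]: print(q,round(d["score"],2),np.round(d["point"]),d["region"].sum(),onz(p,d["point"],z).round(1))
E
python3 m.py a
```

```text
3.5 [509.1 113.1 242.4] [ 3.14153589e+00  1.36525948e-04 -2.99901168e+00] 0.0008842411540769695 [-0.52708992 -0.56007177 -0.03437608]
rocker_on 0.6 [266. 225.] 4236 [514.3  75.5  98. ]
heat_top 0.86 [ 48. 224.] 1877 [538.3 -88.9  93. ]
stop_top 0.69 [153. 226.] 1914 [528.   -7.3  93. ]
```

View pics/wa.png

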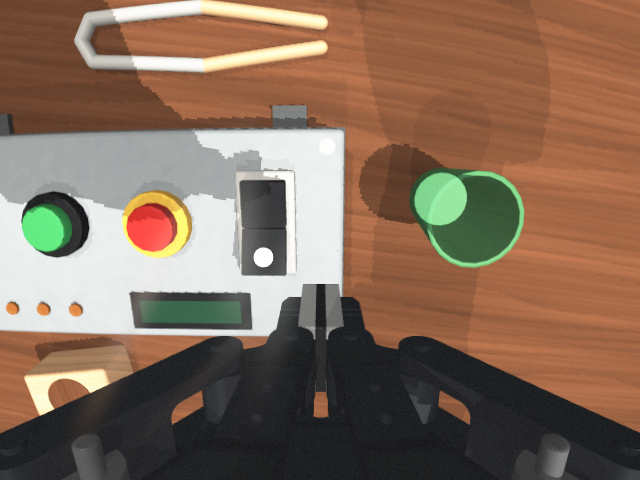

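The wrist view shows the rocker at (265,228) with its white dot at (263,257), red at (152,227) and green at (47,230). The console is aligned with the image to about 1°. Now I'll measure the dot and the plunger tops from several views.

```bash
cat > c.py <<'E'
from h import *
def blob(p,col,near=None):
    h=cv2.cvtColor(p["image"],cv2.COLOR_RGB2HSV)
    lo,hi={"blue":((105,150,120),(125,255,255)),"green":((50,130,130),(75,255,255)),"red":((0,190,150),(6,255,255)),"white":((0,0,225),(180,40,255))}[col]
    m=cv2.inRange(h,lo,hi); n,l,s,c=cv2.connectedComponentsWithStats(m)
    L=[(s[i,4],c[i]) for i in range(1,n) if s[i,4]>8]
    if near is not None: L=[x for x in L if np.hypot(*(x[1]-near))<12]
    return sorted(L,key=lambda x:-x[0])[:1]
E
python3 - <<'E'
from c import *
P={n:bot.get_image(n) for n in("scene","side","wrist")}
N={"red":(dict(scene=(303,219),side=(309,268),wrist=(150,227))),"green":dict(scene=(257,223),side=(334,299),wrist=(46,230)),"blue":dict(scene=(212,229),side=(365,338)),"white":dict(scene=(350,218),side=(297,232),wrist=(263,257))}
for c,d in N.items():
    rs=[]
    for n,k in d.items():
        for a,uv in blob(P[n],c,k): print(c,n,a,uv.round(1),onz(P[n],uv,98.5 if c=="white" else 91).round(1)); rs.append(ray(P[n],uv))
    if len(rs)>1: print(" tri",tri(rs).round(1))
w=P["wrist"]
for uv in((344,128),(344,333),(0,135)): print(onz(w,uv,70).round(1))
E
```

```text
red side 318 [308.2 267.7] [530.4 -15.   91. ]
green scene 168 [256.6 221.9] [540.3 -94.8  91. ]
green side 318 [333.8 298.7] [544.1 -94.3  91. ]
green wrist 1499 [ 43.5 230.3] [543.1 -93.9  91. ]
 tri [543.  -94.3  91.9]
blue scene 244 [211.6 228.3] [ 557.6 -175.5   91. ]
blue side 505 [363.6 339. ] [ 554.8 -180.7   91. ]
 tri [ 555.5 -177.2   88.1]
white scene 17 [349.3 217.9] [537.2  75.3  98.5]
white side 36 [297.2 231.4] [539.2  74.9  98.5]
white wrist 295 [262.8 257.3] [538.   75.6  98.5]
 tri [538.4  75.3  98.8]
[440.6 121.3  70. ]
[604.7 146.7  70. ]
[ 477.6 -144.4   70. ]
```

>>> servo_tool(
  increments=[
    [-12, -21, 0, 0],
    [-13, -21, 0, 0],
    [0, 0, 30, 0],
    [0, 0, 30, 0],
    [0, 0, 30, 0],
    [0, 0, 20, 0],
    [0, 0, 7, 0],
    [0, 0, 0, 0],
  ],
)

```text
t: 4.7
eef_pos: [539.4, 75.0, 124.9]
eef_rot: [-3.141, -0.001, -3.002]
wrist_force: [-0.6, -1.6, 0.5]
gripper_width: -0.004
finger_force: 0.0
```

```bash
python3 m.py b
```

```text
4.7 [539.4  75.  124.9] [-3.14128387e+00 -1.17328522e-03 -3.00217603e+00] -0.0038145395874977163 [-0.58448519 -1.59707862  0.51861101]
rocker_on 0.89 [321. 218.] 10234 [508.8  71.3  98. ]
heat_top 0.54 [  2. 238.] 177 [538.4 -69.9  93. ]
stop_top 0.84 [131. 236.] 5456 [528.7  -8.3  93. ]
```

View pics/wb.png

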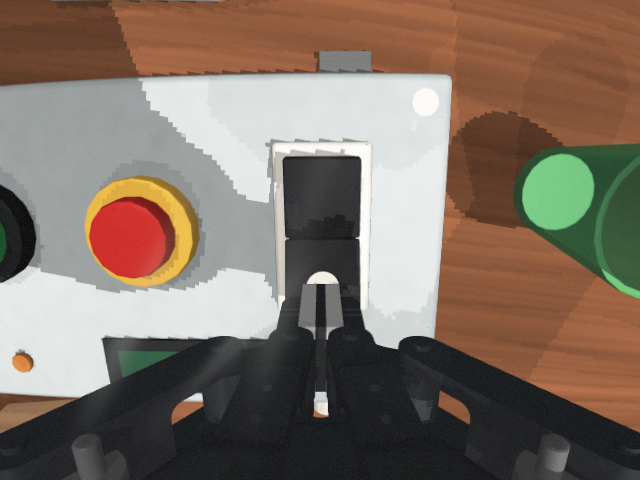

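The shut fingertips are over the dot (322,280) and centred across the rocker, well clear of red. Pressing.

>>> servo_tool(
  increments=[
    [0, 0, 6, 0],
    [0, 0, 5, 0],
    [0, 0, 4, 0],
    [0, 0, 3, 0],
    [0, 0, 3, 0],
    [0, 0, 2, 0],
    [0, 0, 0, 0],
    [0, 0, 0, 0],
  ],
)

```text
t: 5.75
eef_pos: [539.2, 74.9, 102.1]
eef_rot: [-3.141, -0.001, -3.002]
wrist_force: [0.8, -0.5, -0.0]
gripper_width: -0.003
finger_force: 0.1
```

>>> servo_tool(
  increments=[
    [0, 0, 1, 0],
    [0, 0, 0, 0],
    [0, 0, 0.5, 0],
    [0, 0, 0, 0],
    [0, 0, 0.5, 0],
    [0, 0, 0, 0],
    [0, 0, 0, 0],
    [0, 0, 0, 0],
  ],
)

```text
t: 6.55
eef_pos: [539.4, 75.0, 100.9]
eef_rot: [3.141, -0.0, -3.002]
wrist_force: [-8.9, -0.5, 18.8]
gripper_width: -0.002
finger_force: 9.1
```

>>> servo_tool(
  increments=[
    [0, 0, 0.5, 0],
    [0, 0, 0, 0],
    [0, 0, 0.5, 0],
    [0, 0, 0, 0],
    [0, 0, 0, 0],
    [0, 0, 0, 0],
    [0, 0, 0, 0],
    [0, 0, 0, 0],
  ],
)

```text
t: 7.35
eef_pos: [539.5, 75.0, 100.7]
eef_rot: [3.141, -0.0, -3.002]
wrist_force: [-14.4, -1.3, 36.3]
gripper_width: 0.004
finger_force: 17.9
```

>>> servo_tool(
  increments=[
    [0, 0, -10, 0],
    [0, 0, -30, 0],
    [0, 0, -30, 0],
    [0, 0, -30, 0],
    [0, 0, 0, 0],
    [0, 0, 0, 0],
    [0, 0, 0, 0],
    [0, 0, 0, 0],
  ],
)

```text
t: 8.15
eef_pos: [539.2, 74.9, 198.3]
eef_rot: [-3.141, -0.002, -3.002]
wrist_force: [1.0, -0.5, -0.3]
gripper_width: -0.003
finger_force: 0.0
```

```bash
python3 m.py c
python3 - <<'E'
from h import *
p=bot.get_image("side");s=p["image"][200:290,240:340,::-1];w=cv2.imread("pics/wc.png")[100:400,100:500]
a=cv2.resize(s,(400,360),interpolation=cv2.INTER_CUBIC)
cv2.imwrite("pics/c2.png",np.hstack([a,cv2.copyMakeBorder(w,0,60,0,0,0)]))
E
```

```text
8.15 [539.2  74.9 198.3] [-3.14126470e+00 -1.61155505e-03 -3.00181650e+00] -0.0031035081739550067 [ 0.95376785 -0.45624393 -0.3391911 ]
rocker_on 0.88 [323. 202.] 5853 [514.5  73.1  98. ]
heat_top 0.82 [ 59. 207.] 2766 [540.4 -88.9  93. ]
stop_top 0.81 [187. 206.] 2804 [529.2  -7.3  93. ]
```

View pics/c2.png

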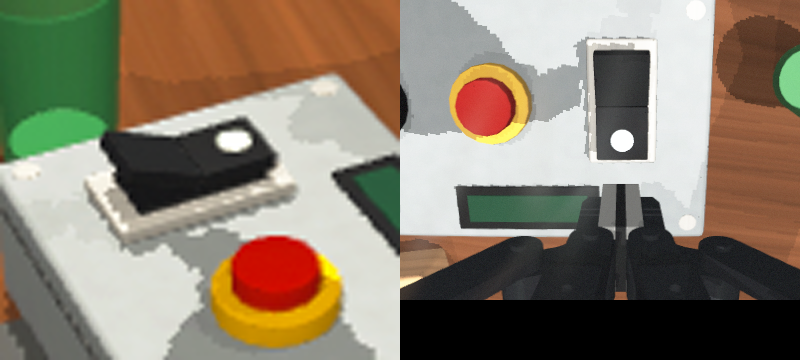

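The rocker is over: in the side crop the dot face lies level and the near face stands up. Next, over to the blue key.

>>> servo_tool(
  increments=[
    [3, -42, 0, 0],
    [3, -42, 0, 0],
    [3, -42, 0, 0],
    [3, -42, 0, 0],
    [3, -42, 0, 0],
    [4, -42, 0, 0],
    [0, 0, 30, 0],
    [0, 0, 0, 0],
  ],
)

```text
t: 9.25
eef_pos: [554.2, -177.6, 166.5]
eef_rot: [3.14, -0.004, -3.004]
wrist_force: [0.4, 2.1, -0.5]
gripper_width: -0.004
finger_force: 0.0
```

Run:
```python
from c import *
P={n:bot.get_image(n) for n in("scene","side","wrist")}
o=bot.observe();print(o["eef_pos"],o["eef_rot"])
rs=[]
for n,k in dict(side=(365,338),scene=(212,229),wrist=None).items():
    for a,uv in blob(P[n],"blue",k): print(n,a,uv,onz(P[n],uv,91).round(1)); rs.append(ray(P[n],uv))
print(tri(rs))
cv2.imwrite("pics/wd.png",P["wrist"]["image"][:,:,::-1])
```

```text
[ 556.35939922 -176.19842125  170.07987858] [ 3.14138398e+00  2.32763488e-04 -3.00041798e+00]
side 512 [363.63085938 339.08398438] [ 554.7 -180.9   91. ]
scene 247 [211.54251012 228.40890688] [ 557.8 -175.6   91. ]
wrist 3182 [320.30389692 251.86517913] [ 554.9 -176.3   91. ]
[ 555.74167369 -176.84629945   87.90605977]
```

View pics/wd.png

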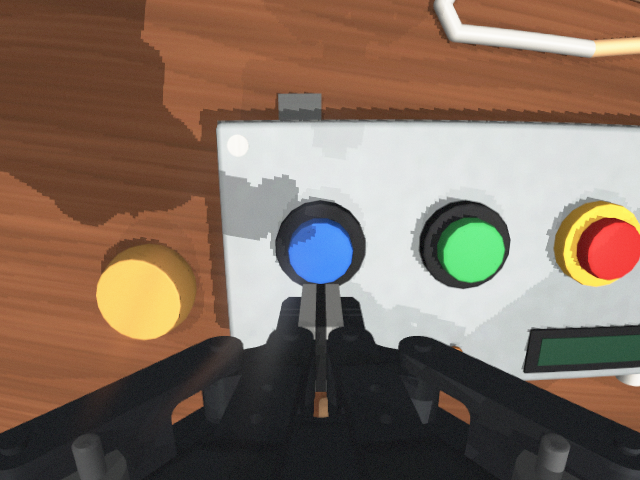

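The blue key's top is at (320,252), directly ahead of the fingers in the image and lined up with the TCP. Going down to it.

>>> servo_tool(
  increments=[
    [0, 0, 25, 0],
    [0, 0, 25, 0],
    [0, 0, 12, 0],
    [0, 0, 4, 0],
    [0, 0, 3, 0],
    [0, 0, 2, 0],
    [0, 0, 1, 0],
    [0, 0, 0, 0],
  ],
)

```text
t: 10.2
eef_pos: [556.5, -177.0, 97.9]
eef_rot: [-3.141, 0.001, -3.002]
wrist_force: [0.8, 3.0, 3.7]
gripper_width: -0.001
finger_force: 1.9
```

>>> servo_tool(
  increments=[
    [0, 0, 0.5, 0],
    [0, 0, 0, 0],
    [0, 0, 0.5, 0],
    [0, 0, 0, 0],
    [0, 0, 0.5, 0],
    [0, 0, 0, 0],
    [0, 0, 0, 0],
    [0, 0, 0, 0],
  ],
)

```text
t: 11.0
eef_pos: [556.5, -177.2, 96.8]
eef_rot: [-3.141, 0.001, -3.002]
wrist_force: [-2.9, 3.9, 16.4]
gripper_width: -0.0
finger_force: 8.7
```

>>> servo_tool(
  increments=[
    [0, 0, 0.5, 0],
    [0, 0, 0, 0],
    [0, 0, 0, 0],
    [0, 0, -10, 0],
    [0, 0, -25, 0],
    [0, 0, -25, 0],
    [0, 0, 0, 0],
    [0, 0, 0, 0],
  ],
)

```text
t: 11.8
eef_pos: [555.9, -177.4, 155.6]
eef_rot: [-3.141, 0.0, -3.002]
wrist_force: [-0.1, 0.4, -0.4]
gripper_width: 0.0
finger_force: 0.0
```

>>> servo_tool(
  increments=[
    [0, 28, 0, 0],
    [1, 28, 0, 0],
    [1, 28, 0, 0],
    [0, 0, 0, 0],
    [0, 0, 0, 0],
    [0, 0, 0, 0],
    [0, 0, 0, 0],
    [0, 0, 0, 0],
  ],
)

```text
t: 12.6
eef_pos: [542.2, -95.0, 155.2]
eef_rot: [-3.141, -0.0, -3.003]
wrist_force: [0.9, -0.3, -0.1]
gripper_width: 0.0
finger_force: 0.0
```

```bash
python3 m.py e
python3 - <<'E'
from c import *
P={n:bot.get_image(n) for n in("scene","side","wrist")}
for n,k in dict(side=(334,299),wrist=None).items():
    for a,uv in blob(P[n],"green",k): print(n,a,uv,onz(P[n],uv,92).round(1))
b=blob(P["side"],"blue",(365,340));b2=blob(P["wrist"],"blue");print(b,b2)
if b2: print("blue z", tri([ray(P["side"],b[0][1]),ray(P["wrist"],b2[0][1])]))
s=P["side"]["image"][270:370,300:400,::-1];w=cv2.imread("pics/we.png")[:,:]
cv2.imwrite("pics/e2.png",np.hstack([cv2.resize(s,(360,360),interpolation=cv2.INTER_CUBIC),cv2.resize(w,(440,360))]))
E
```

```text
12.6 [542.2 -95.  155.2] [-3.14128311e+00 -2.75600529e-04 -3.00282440e+00] 0.00010593836182014181 [ 0.85384392 -0.31792489 -0.05782477]
rocker_on 0.65 [622. 270.] 4470 [523.1  62.9  98. ]
fan_top 0.77 [167. 259.] 3229 [ 551.2 -172.9   93. ]
heat_top 0.88 [324. 256.] 3436 [538.1 -93.8  93. ]
stop_top 0.84 [481. 258.] 3826 [528.2 -13.7  93. ]
stop_top 0.7 [321. 259.] 3354 [539.9 -94.7  93. ]
side 341 [333.80351906 299.29325513] [543.3 -96.5  92. ]
wrist 3001 [322.36254582 260.15894702] [541.1 -93.3  92. ]
[(np.int32(432), array([363.71296296, 340.67592593]))] [(np.int32(3024), array([164.46097884, 259.60515873]))]
blue z [ 556.27145667 -177.26189844   83.34980106]
```

View pics/e2.png

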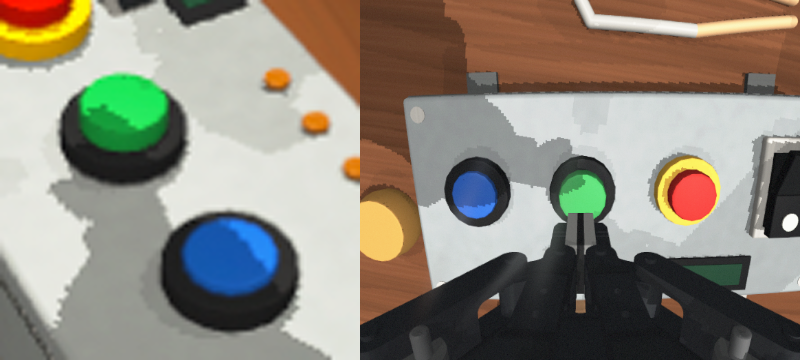

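The blue key is now in: its top sits just above its collar in both views. The fingers are lined up on green at (322,260). Pressing heat.

>>> servo_tool(
  increments=[
    [0, 0, 20, 0],
    [0, 0, 20, 0],
    [0, 0, 8, 0],
    [0, 0, 4, 0],
    [0, 0, 3, 0],
    [0, 0, 2, 0],
    [0, 0, 2, 0],
    [0, 0, 0.5, 0],
  ],
)

```text
t: 13.8
eef_pos: [542.5, -94.4, 96.8]
eef_rot: [3.141, 0.001, -3.002]
wrist_force: [-9.6, 1.6, 22.6]
gripper_width: -0.001
finger_force: 11.2
```

>>> servo_tool(
  increments=[
    [0, 0, 0.5, 0],
    [0, 0, 0, 0],
    [0, 0, 0, 0],
    [0, 0, 0, 0],
    [0, 0, 0, 0],
    [0, 0, 0, 0],
    [0, 0, 0, 0],
    [0, 0, 0, 0],
  ],
)

```text
t: 14.6
eef_pos: [542.5, -94.4, 96.8]
eef_rot: [3.141, 0.001, -3.002]
wrist_force: [-11.5, 2.0, 25.5]
gripper_width: -0.0
finger_force: 12.6
```

>>> servo_tool(
  increments=[
    [0, 0, 0, 0],
    [0, 0, 0, 0],
    [0, 0, 0, 0],
    [0, 0, 0, 0],
    [0, 0, 0, 0],
    [0, 0, 0, 0],
    [0, 0, 0, 0],
    [0, 0, 0, 0],
  ],
)

```text
t: 15.4
eef_pos: [542.5, -94.4, 96.8]
eef_rot: [3.141, 0.001, -3.002]
wrist_force: [-11.6, 1.5, 25.7]
gripper_width: 0.003
finger_force: 12.6
```

>>> servo_tool(
  increments=[
    [0, 0, 0, 0],
    [0, 0, 0, 0],
    [0, 0, 0, 0],
    [0, 0, 0, 0],
    [0, 0, 0, 0],
    [0, 0, -10, 0],
    [0, 0, -20, 0],
    [0, 0, -30, 0],
  ],
)

```text
t: 16.2
eef_pos: [541.9, -94.2, 155.5]
eef_rot: [-3.142, -0.001, -3.002]
wrist_force: [0.6, 0.0, 0.4]
gripper_width: 0.002
finger_force: 0.0
```

>>> servo_tool(
  increments=[
    [0, 0, -30, 0],
    [0, 0, -30, 0],
    [0, 0, -30, 0],
    [0, 0, 0, 0],
    [0, 0, 0, 0],
    [0, 0, 0, 0],
    [0, 0, 0, 0],
    [0, 0, 0, 0],
  ],
)

```text
t: 17.0
eef_pos: [542.0, -94.2, 244.6]
eef_rot: [3.142, -0.001, -3.002]
wrist_force: [-0.6, -0.2, 0.5]
gripper_width: -0.003
finger_force: 0.0
```

```bash
python3 m.py f
python3 - <<'E'
from h import *
s=bot.get_image("side")["image"][190:370,230:450,::-1];w=cv2.imread("pics/wf.png")
cv2.imwrite("pics/f2.png",np.hstack([cv2.resize(s,(440,360),interpolation=cv2.INTER_CUBIC),cv2.resize(w,(360,360))]))
E
```

```text
17.0 [542.  -94.2 244.6] [ 3.14155513e+00 -1.11247013e-03 -3.00186336e+00] -0.003232230557844638 [-0.58065049 -0.18937421  0.46201385]
rocker_on 0.59 [547. 220.] 3871 [515.4  69.   98. ]
fan_top 0.65 [210. 221.] 1755 [ 551.8 -173.4   93. ]
heat_top 0.63 [319. 223.] 1886 [541.8 -95.2  93. ]
stop_top 0.63 [435. 221.] 1928 [528.6 -12.1  93. ]
```

View pics/f2.png

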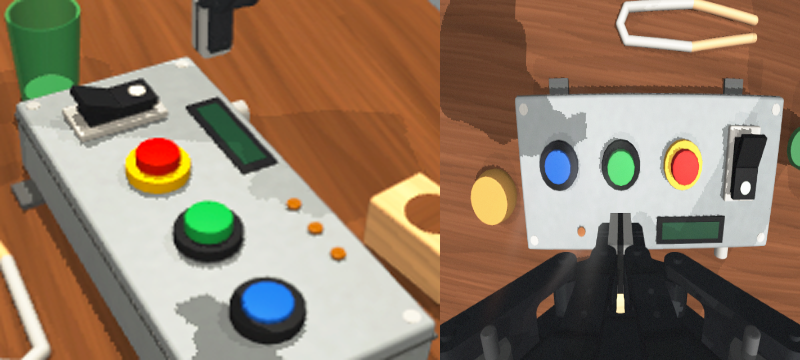

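The rocker is on, blue is in, green is back up, red is untouched, and the loose items I can see are where they were.

```bash
python3 -c "
from workcell import bot
print(bot.job_done())"
```

```text
the job is handed in; nothing more can be done
None
```

The oven sequence is done and handed in: rocker tipped fully on, fan key pushed fully in, then heat held down for about 2.1 s and released, with the stop button and the loose items left alone.

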